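# Seat the cordless dehumidifier on its sloping dock

### The arm

A 6-joint arm with a two-finger parallel gripper is mounted at the origin on the work surface. World frame = base frame: x ahead of the robot, y to its left, z up, the work surface at z = 0. Lengths are in m, angles in degrees, forces in N, time in s.
With the tool pointing down it reaches from about 0.375 to 0.975 m from the base axis. Payload 3.8 kg.
Tool frame: the origin (TCP) lies midway between the tips of the shut fingers; the grasp point (between the pads) lies 19 mm behind it; z points along the fingers, y is the line along which they close (so a half turn about z gives the same grasp; the last joint's range is limited). The gripper opens to 85 mm and grips with 20 to 120 N. Pads are 22 mm wide; open, the fingers measure 114 mm over their backs; the gripper's body (76 mm by 85 mm) begins 54 mm behind the grasp point. The pads swing forward as they close: fully open they stand 13 mm farther back than shut.
Start: joints at [-74.078, 15.12, 91.902, -0, 72.978, -2.114], TCP at [0.209, -0.642, 0.231] pointing down, gripper open.
Joint ranges: [-150.88, 150.88], [-54.13, 125.18], [17.81, 147.31], [-75.09, 255.09], [0, 152.58], [-146.25, 146.25]. Speed limits (degrees/s): [147.25, 147.25, 180, 180, 180, 180].

### API

Orientations are given as a 3x3 rotation matrix whose columns are the frame's x, y, z axes.
In Python, from bench import r gives the robot as it stands. The module is installed in compiled form; this text tells all that it offers.
- The arm moves only by the tool move_arm, never from a script. Its argument "increments" is a list of rows, each an object with "gripper": the opening, from 0 (shut) to 1 (fully open); "offset": the shift along the tool's x, y, z in units of 0.05 m (1.0 is 0.05 m), a list of three; "angular": the turn, a rotation vector about the tool's x, y, z in units of pi/4 rad (1.0 is pi/4 rad), a list of three. A call has exactly 5 rows; each row shifts and turns the commanded pose from where the row before left it, along the tool's axes as they then stand; what a row does not reach is not made up. A row lasts 1/8 s, in which the tool goes at most 62.5 mm and 10.7 degrees, less where a joint would pass 70% of its speed; a pose out of reach is approached as far as the arm can. A call with a number of a shift or a turn outside -1 to 1 is refused whole. A call with a gripper value outside its range is refused whole. The fingers move at their own pace and stop on an object; the grip force is fixed at half the most. Time passes only in rows, so rows that do not move let the fingers close, or fill a call up. It gives the time, the measured TCP pose, the force, the opening and the grip force at its end, in the units of the state.
- r.read_state(): the state, without advancing time (a new reading comes with each control period).
- r.snapshot(name): name is "side" or "top" or "wrist"; returns a dict with "color" (420x560x3 uint8, red, green, blue), "range_z" (420x560 float32, m along the optical axis (not along the pixel's ray), 0 where there is no reading), "fx", "fy", "cx", "cy" (pixels), "pose" (4x4, takes a point from camera to world coordinates). Camera axes: x right, y down, z forward; pixel columns grow to the right and rows downward; lengths in m; the calibration is good to about 2 mm. A picture is of the moment at which its call begins.
- r.hand_in(): hands the job in; it is judged then, once.
The state is a dict: "clock": time; "joint_positions": joint angles; "qd": joint speeds; "effort": joint torques, N m; "eef_pos": TCP position; "eef_rot": TCP orientation; "contact_force": force on the tool from outside, world axes, zero at the start; "ft_torque": the same for the moment, N m; "opening": opening from 0.0 (shut) to 1.0 (fully open); "finger_force": force on a finger pad.
Only numpy, scipy, OpenCV 4.12 (cv2) and the standard library are available. Lean on these libraries where they do the work, as an engineer would, in place of code of your own. Each camera call takes 0.05 s, during which the arm holds its last target. There are 200 camera calls.

### The job

Lift the cordless dehumidifier out of the bamboo tray by its top handle and seat it gently, without ramming, on the two pegs of the sloping dock, grille facing the dock's low front edge, until its underside is fully home and flat on the peg plate; then let go. The peg plate slides stiffly sideways and may stand anywhere along its travel, so feel for the pegs rather than pushing the plate. Never topple the dehumidifier, and leave the other things on the bench where they are.

Things in the scene. Friction and masses are not known exactly. Their poses are not given: they have to be found in the camera images.
- unit: cordless dehumidifier, white plastic box 80 (x) by 120 (y) by 90 (z) mm with an arched handle on top, 0.3 to 0.6 kg, standing upright in the tray. Origin: centre of the underside; z up through the handle; the ribbed grey grille is on its -x face
- unit_handle (a point): centre of the handle bar, 123 mm above the unit's underside. Square bar 22 (x) by 84 (y) by 22 (z) mm along the unit's y, open space 22 mm high under it, posts at y = +-34 mm; grip it across x. Axes as the unit's
- unit_sockets (a point): midway between the two square sockets in the unit's underside, at unit x = +10 mm. Each is 21.5 mm wide and 18 mm deep, at y = +-35 mm from this point. Axes as the unit's
- deck: sloping top of the grey plastic dock (fixed; foot 170 by 190 by 20 mm). z: seating direction, square to the deck, leaning 27 degrees to the low front (-x) edge; x up the slope, y across. Origin: mid-travel of the peg plate, level with its upper face, 68 mm above the bench. Deck 120 (x) by 190 (y) mm, its face 4 mm below the origin. Home: unit axes parallel, origin at x = 0, z = 0, y = plate offset
- peg_middle (a point): midway between the peg tips when the plate is at mid-travel (deck x = +10 mm, z = 14 mm). Black peg plate 84 by 130 by 4 mm, two round steel pegs 18 mm thick, 14 mm high, 1 mm chamfer, at y = +-35 mm. The plate really stands up to 20 mm either way along deck y; this offset is NOT in the reading, differs each time; the plate resists about 25 N. Axes as the deck's
- tray: bamboo tray, fixed, 260 (x) by 220 (y) mm, walls 14 mm high and 6 mm thick, floor 6 mm thick; origin at the centre of its underside
- key: chrome bike lock key, flat, 75 mm long along its y, 7 mm thick, lying in the tray in front of the dehumidifier; leave alone
- key_cover: green hard silicone key cover, 34 by 62 (y) by 12 mm, lying in the tray in front of the dehumidifier; leave alone
- jar: small glass jar with a twist cap, 54 mm in diameter, 75 mm high, between and behind tray and dock; leave alone
- tin: flat round polish tin, 68 mm in diameter, 24 mm high, behind the dock; leave alone
- case: black glasses case 60 by 150 (y) by 45 mm, on the robot's left; leave alone
- brush: wooden shoe brush 50 by 160 (y) by 44 mm, on the robot's right; leave alone
There are look-alikes about, which are no part of the job. What is shaped like the unit but yellow is not meant.

How it is judged (in metres and radians):
On the way:
1. the dehumidifier is lifted clear of the tray (z of unit in the frame of tray above 0.05 m), for 0.2 s.
At the end, for the whole second after the job is handed in: dehumidifier at rest on the dock pegs, let go, grille to the low edge: underside within 4 mm of the peg plate face, within 6 mm of its place up the slope and 25 mm of the middle across, square to the deck within 0.06 rad, turned within 0.09 rad (x of unit in the frame of deck between -0.006 and 0.006 m and y of unit in the frame of deck between -0.025 and 0.025 m and z of unit in the frame of deck between -0.004 and 0.004 m and angle between the z axis of unit and the z axis of deck, either way round below 0.06 rad and angle between the x axis of unit and the x axis of deck, either way round below 0.09 rad and linear speed of unit below 0.02 m/s and contact force between unit and deck above 0.5 N); the robot touches nothing.
It fails at once if the dehumidifier is toppled (leans over 60 degrees) (angle between unit's own z axis and vertical above 1.05 rad).
It fails at once if the dehumidifier is rammed onto the dock (over 70 N) (contact force between unit and deck above 70 N).
It fails at once if a bystander (key, key cover, jar, tin, glasses case or brush) is shifted by over 30 mm (distance of any of key, key_cover, jar, tin, case, brush from where it was at the start of the episode above 0.03 m).
It also fails if it takes over 61 s, if anything falls off the work surface, if the arm or the gripper's body presses on something with over 40 N, if the wrist force passes 120 N, or if a joint passes its speed limit or range.

## Working session

There is one attempt and no reset: what is moved stays moved. The work goes in short steps, Python scripts to look and compute and a tool call to move; the robot and the scene stay as the last step left them, time stands still between calls to the robot, and variables do not carry over. Pictures are saved under pics/ and viewed, at most 10 in all, crops included, and the job is handed in when it is done.

Besides the shell and the picture viewer there is one more tool, called after "Emit:" in YAML: its name, and indented under it one key for each argument. move_arm: Moves the arm, as the interface text tells. Shifts and turns lie within -1 to 1; 1 stands for 0.05 m of shift or pi/4 rad of turn. Its arguments: {"type":"object","properties":{"increments":{"type":"array","items":{"type":"object","properties":{"gripper":{"type":"number"},"offset":{"type":"array","items":{"type":"number","minimum":-1,"maximum":1}},"angular":{"type":"array","items":{"type":"number","minimum":-1,"maximum":1}}}}}},"required":["increments"]}

```bash
mkdir -p pics; cat > h.py <<'E'
import numpy as np, cv2
from bench import r
def cloud(s):
    z=s["range_z"]; v,u=np.mgrid[:z.shape[0],:z.shape[1]]
    p=np.stack([(u-s["cx"])/s["fx"]*z,(v-s["cy"])/s["fy"]*z,z,np.ones_like(z)],-1)
    w=p@np.array(s["pose"]).T
    w=w[...,:3]; w[z==0]=np.nan
    return w
E
python3 - <<'E'
from h import *
for n in ("top","side"):
    s=r.snapshot(n); cv2.imwrite(f"pics/{n}0.png",s["color"][...,::-1]); np.savez(f"{n}0.npz",**s)
    print(n,np.round(s["pose"],3).tolist(),s["fx"])
st=r.read_state(); print({k:np.round(v,3).tolist() for k,v in st.items()})
E
```

```text
top [[0.061, -0.976, 0.211, 0.301], [-0.998, -0.059, 0.015, -0.023], [-0.002, -0.212, -0.977, 1.458], [0.0, 0.0, 0.0, 1.0]] 447.4523240988344
side [[-0.699, -0.41, 0.586, -0.164], [-0.715, 0.389, -0.581, 0.728], [0.01, -0.825, -0.565, 0.81], [0.0, 0.0, 0.0, 1.0]] 465.1473306450624
{'clock': 0.1, 'joint_positions': [-74.078, 15.164, 91.975, 0.0, 72.979, -2.113], 'qd': [0.053, -0.167, -0.134, -0.05, -0.049, 0.035], 'effort': [-0.0, -51.671, -36.859, -0.0, 0.006, -0.0], 'eef_pos': [0.209, -0.641, 0.23], 'eef_rot': [[0.951, 0.31, -0.001], [0.31, -0.951, 0.002], [0.0, -0.002, -1.0]], 'contact_force': [0.402, 0.655, -0.438], 'ft_torque': [-0.011, -0.007, -0.014], 'finger_force': 0.0, 'opening': 1.004}
```

View pics/top0.png

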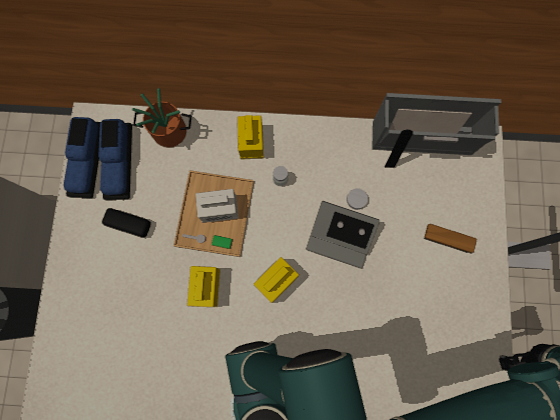

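View pics/side0.png

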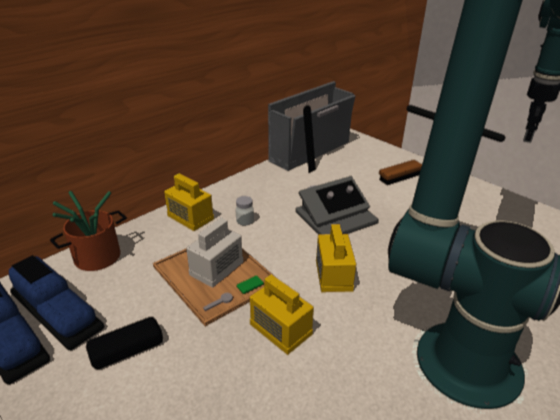

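The top view shows the white unit at about (215,205) in the tray and the dock at about (342,235), with pegs at (334,225) and (362,231). In the side view, the grille and the dock's low edge both face the robot.

```bash
python3 - <<'E'
from h import *
for n,ub,db in (("top",(180,230,190,245),(198,270,303,384)),("side",(215,285,180,248),(172,240,290,382))):
    s=dict(np.load(f"{n}0.npz")); w=cloud(s); c=s["color"].astype(int)
    a,b,d,e=ub; P=w[a:b,d:e].reshape(-1,3); C=c[a:b,d:e].reshape(-1,3)
    wh=(np.ptp(C,axis=1)<30)&~np.isnan(P[:,0])
    for lo,hi in((.125,.16),(.088,.105)):
        q=P[wh&(P[:,2]>lo)&(P[:,2]<hi)]
        if len(q)<5: print(n,lo,len(q)); continue
        print(n,"unit",lo,len(q),cv2.minAreaRect((q[:,:2]*1000).astype(np.float32)),"z med",np.median(q[:,2]))
    a,b,d,e=db; P=w[a:b,d:e].reshape(-1,3); C=c[a:b,d:e].reshape(-1,3)
    Ck=C.max(1); ok=~np.isnan(P[:,0])
    q=P[ok&(Ck<45)&(P[:,2]>.03)]
    for _ in range(4):
        m=q.mean(0); nn=np.linalg.svd(q-m)[2][2]; nn*=np.sign(nn[2]); dd=(q-m)@nn; q=q[abs(dd)<.004]
    print(n,"plate",len(q),m,nn,"tilt",np.degrees(np.arccos(nn[2])),"az",np.degrees(np.arctan2(nn[1],nn[0])))
    xa=-np.array([nn[0],nn[1],0]);xa/=np.linalg.norm(xa);ya=np.cross([0,0,1],xa);xs=np.cross(ya,nn)
    print("rect in slope",cv2.minAreaRect((np.c_[(q-m)@xs,(q-m)@ya]*1000).astype(np.float32)))
    h=(P-m)@nn; D=P[ok&(h<-.001)&(h>-.012)&(P[:,2]>.03)]
    print("deck",len(D),cv2.minAreaRect((np.c_[(D-m)@xs,(D-m)@ya]*1000).astype(np.float32)),"h",np.median((D-m)@nn))
    k=ok&(h>.007)&(h<.02); g=P[k]; 
    if len(g):
        yy=(g-m)@ya; print("pegs",len(g),[(np.sum(t),np.round(g[t].mean(0),4),np.round([((g[t]-m)@xs).mean(),yy[t].mean(),((g[t]-m)@nn).mean()],4)) for t in (yy>0,yy<0)])
    F=P[ok&(P[:,2]>.012)&(P[:,2]<.026)];print("foot",len(F),cv2.minAreaRect((F[:,:2]*1000).astype(np.float32)))
E
```

```text
top unit 0.125 228 ((594.90771484375, 202.28952026367188), (24.686357498168945, 83.86932373046875), 10.349507331848145) z med 0.1405812361794434
top unit 0.088 696 ((593.5288696289062, 202.75123596191406), (81.3102798461914, 120.74683380126953), 10.045445442199707) z med 0.09684735419676016
top plate 805 [ 0.53812174 -0.22146847  0.06794321] [-0.44306759  0.12247124  0.88808328] tilt 27.366628165228818 az 164.54831647872157
rect in slope ((0.5490264892578125, 0.00765228271484375), (84.11368560791016, 127.8578109741211), 0.1283458024263382)
deck 1342 ((1.0880508422851562, 16.25727081298828), (122.09281921386719, 189.8509979248047), 0.3440539240837097) h -0.0039835391671782065
pegs 88 [(np.int64(60), array([ 0.4855, -0.1449,  0.0442]), array([-0.0741,  0.0598,  0.0116])), (np.int64(28), array([ 0.5233, -0.2543,  0.0795]), array([ 0.0003, -0.0356,  0.0128]))]
foot 991 ((559.1686401367188, -209.72840881347656), (189.3919677734375, 224.94305419921875), 74.5378189086914)
side unit 0.125 324 ((596.4768676757812, 203.64962768554688), (23.96673583984375, 89.09439849853516), 9.379157066345215)
[... 158 characters left out ...]
9643542182442388
side plate 740 [ 0.53821529 -0.21993613  0.06641086] [-0.43074751  0.13718842  0.89198426] tilt 26.876343334764 az 162.33388620040688
rect in slope ((2.2125167846679688, 0.1960601806640625), (85.40937042236328, 131.4004364013672), 1.0910862684249878)
deck 1176 ((3.2767906188964844, 18.640914916992188), (123.15100860595703, 193.01109313964844), 1.8352997303009033) h -0.003381389008294263
pegs 80 [(np.int64(34), array([ 0.5555, -0.1864,  0.0841]), array([0.0136, 0.0372, 0.0129])), (np.int64(46), array([ 0.4769, -0.2359,  0.052 ]), array([-0.0543, -0.0338,  0.0114]))]
foot 882 ((539.549560546875, -275.43621826171875), (345.70062255859375, 257.02215576171875), 63.37344741821289)
```

```bash
cat >> h.py <<'E'
from scipy.spatial.transform import Rotation as Ro
def toolrot(yaw,tilt=0):
    a=np.radians(yaw); y=np.array([np.cos(a),np.sin(a),0]); z=np.array([0,0,-1.]); x=np.cross(y,z)
    return np.c_[x,y,z]@Ro.from_rotvec([-np.radians(tilt),0,0]).as_matrix()
def plan(p,R,n):
    st=r.read_state(); p0=np.array(st["eef_pos"]); R0=np.array(st["eef_rot"])
    rv=Ro.from_matrix(R0.T@R).as_rotvec()
    for i in range(n):
        Ri=R0@Ro.from_rotvec(rv*i/n).as_matrix()
        print(np.round(Ri.T@((np.array(p)-p0)/n)/.05,3).tolist(),np.round(rv/n/(np.pi/4),3).tolist())
def brief():
    st=r.read_state(); print({k:np.round(st[k],4).tolist() for k in("clock","eef_pos","eef_rot","contact_force","opening","finger_force")})
E
python3 - <<'E'
from h import *
s=r.snapshot("wrist"); st=r.read_state(); T=np.eye(4); T[:3,:3]=st["eef_rot"];T[:3,3]=st["eef_pos"]
print(np.round(np.linalg.inv(T)@s["pose"],3),s["fx"])
plan([0.50,-0.215,0.33],toolrot(-15.5),15)
E
```

```text
[[-0.    -0.958 -0.286  0.073]
 [ 1.    -0.     0.001  0.001]
 [-0.001 -0.286  0.958 -0.142]
 [ 0.     0.     0.     1.   ]] 300.90504518513893
[0.545, -0.42, -0.132] [-0.0, -0.0, -0.084]
[0.572, -0.384, -0.132] [-0.0, -0.0, -0.084]
[0.596, -0.345, -0.132] [-0.0, -0.0, -0.084]
[0.617, -0.306, -0.132] [-0.0, -0.0, -0.084]
[0.636, -0.264, -0.133] [-0.0, -0.0, -0.084]
[0.652, -0.222, -0.133] [-0.0, -0.0, -0.084]
[0.665, -0.179, -0.133] [-0.0, -0.0, -0.084]
[0.675, -0.135, -0.133] [-0.0, -0.0, -0.084]
[0.682, -0.09, -0.133] [-0.0, -0.0, -0.084]
[0.687, -0.045, -0.133] [-0.0, -0.0, -0.084]
[0.688, 0.0, -0.133] [-0.0, -0.0, -0.084]
[0.687, 0.045, -0.133] [-0.0, -0.0, -0.084]
[0.682, 0.09, -0.133] [-0.0, -0.0, -0.084]
[0.675, 0.135, -0.133] [-0.0, -0.0, -0.084]
[0.665, 0.179, -0.133] [-0.0, -0.0, -0.084]
```

Emit:
move_arm:
  increments:
    - {"gripper": 1, "offset": [0.545, -0.42, -0.132], "angular": [0, 0, -0.084]}
    - {"gripper": 1, "offset": [0.572, -0.384, -0.132], "angular": [0, 0, -0.084]}
    - {"gripper": 1, "offset": [0.596, -0.345, -0.132], "angular": [0, 0, -0.084]}
    - {"gripper": 1, "offset": [0.617, -0.306, -0.132], "angular": [0, 0, -0.084]}
    - {"gripper": 1, "offset": [0.636, -0.264, -0.133], "angular": [0, 0, -0.084]}

```text
clock: 0.78
eef_pos: [0.3064, -0.4984, 0.2641]
eef_rot: [[0.798, 0.603, -0.0], [0.603, -0.798, 0.001], [0.0, -0.001, -1.0]]
contact_force: [-0.0, 0.2, -0.2]
opening: 1.0
finger_force: 0.0
```

Emit:
move_arm:
  increments:
    - {"gripper": 1, "offset": [0.652, -0.222, -0.133], "angular": [0, 0, -0.084]}
    - {"gripper": 1, "offset": [0.665, -0.179, -0.133], "angular": [0, 0, -0.084]}
    - {"gripper": 1, "offset": [0.675, -0.135, -0.133], "angular": [0, 0, -0.084]}
    - {"gripper": 1, "offset": [0.682, -0.09, -0.133], "angular": [0, 0, -0.084]}
    - {"gripper": 1, "offset": [0.687, -0.045, -0.133], "angular": [0, 0, -0.084]}

```text
clock: 1.4
eef_pos: [0.4031, -0.3562, 0.2975]
eef_rot: [[0.56, 0.829, -0.0], [0.829, -0.56, 0.0], [0.0, -0.0, -1.0]]
contact_force: [1.1, 0.3, -0.3]
opening: 1.0
finger_force: 0.0
```

Emit:
move_arm:
  increments:
    - {"gripper": 1, "offset": [0.688, 0, -0.133], "angular": [0, 0, -0.084]}
    - {"gripper": 1, "offset": [0.687, 0.045, -0.133], "angular": [0, 0, -0.084]}
    - {"gripper": 1, "offset": [0.682, 0.09, -0.133], "angular": [0, 0, -0.084]}
    - {"gripper": 1, "offset": [0.675, 0.135, -0.133], "angular": [0, 0, -0.084]}
    - {"gripper": 1, "offset": [0.665, 0.179, -0.133], "angular": [0, 0, -0.084]}

```text
clock: 2.02
eef_pos: [0.4997, -0.2138, 0.3307]
eef_rot: [[0.261, 0.965, -0.0], [0.965, -0.261, 0.0], [0.0, -0.0, -1.0]]
contact_force: [-0.2, 0.3, 0.8]
opening: 1.001
finger_force: 0.0
```

```bash
python3 - <<'E'
from h import *
brief()
s=r.snapshot("wrist"); np.savez("w1.npz",**s); cv2.imwrite("pics/w1.png",s["color"][...,::-1])
E
```

```text
{'clock': 2.025, 'eef_pos': [0.4997, -0.2138, 0.3307], 'eef_rot': [[0.2612, 0.9653, -0.0004], [0.9653, -0.2612, 0.0002], [0.0001, -0.0005, -1.0]], 'contact_force': [-0.246, 0.3438, 0.8302], 'opening': 1.0012, 'finger_force': 0.0}
```

View pics/w1.png

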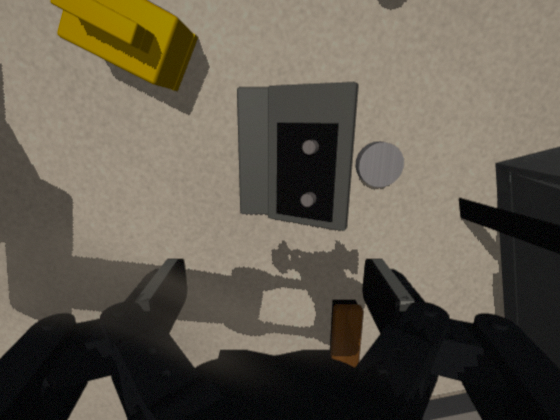

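The wrist view shows the black plate at about (308,172), with peg tops at about (311,147) and (309,200). I'll fit the dock and pegs from this depth image.

```bash
cat > dock.py <<'E'
from h import *
def dock(s,box):
    w=cloud(s);c=s["color"].astype(int).max(2);a,b,d,e=box
    P=w[a:b,d:e].reshape(-1,3);C=c[a:b,d:e].reshape(-1); ok=~np.isnan(P[:,0])
    q=P[ok&(C<45)&(P[:,2]>.03)]
    for _ in range(5):
        m=q.mean(0); nn=np.linalg.svd(q-m)[2][2]; nn*=np.sign(nn[2]); q=q[abs((q-m)@nn)<.003]
    xa=-np.array([nn[0],nn[1],0]);xa/=np.linalg.norm(xa);ya=np.cross([0,0,1],xa);xs=np.cross(ya,nn)
    f=lambda Q:(lambda L:(np.round(L[0],1),np.round(L[1],1),round(L[2],2)))(cv2.minAreaRect((np.c_[(Q-m)@xs,(Q-m)@ya]*1000).astype(np.float32)))
    print("plate",m,nn,"tilt",np.degrees(np.arccos(nn[2])),"yaw x",np.degrees(np.arctan2(xs[1],xs[0])),len(q),f(q))
    h=(P-m)@nn; D=P[ok&(h<-.002)&(h>-.006)&(P[:,2]>.03)]; print("deck",len(D),f(D))
    k=ok&(h>.0125)&(h<.0165)&(abs((P-m)@xs)<.03)&(abs((P-m)@ya)<.06); g=P[k]; yy=(g-m)@ya
    for t in(yy>0,yy<0): print("peg",t.sum(),np.round(g[t].mean(0),4),f(g[t]),np.median((g[t]-m)@nn))
E
python3 - <<'E'
from dock import *
s=dict(np.load("w1.npz")); dock(s,(75,240,225,365))
E
```

```text
plate [ 0.54183212 -0.22172201  0.06838649] [-0.43697571  0.12201704  0.89115884] tilt 26.980770928953255 yaw x -15.601365664137736 5151 (array([-2.4, -4. ]), array([131.,  86.]), 89.82)
deck 6050 (array([-1.3, 15.1]), array([119., 189.]), 0.14)
peg 140 [ 0.5515 -0.1911  0.0846] (array([ 8.4, 32.1]), array([16.5, 16.2]), 89.78) 0.013933444548943028
peg 121 [ 0.533  -0.2581  0.0848] (array([  8.4, -37.1]), array([16.4, 16.6]), 5.5) 0.013972327107402798
```

```bash
python3 - <<'E'
from h import *
plan([0.585,0.195,0.29],toolrot(10.2),10)
E
```

```text
[0.827, -0.049, 0.086] [0.0, -0.0, -0.056]
[0.828, -0.012, 0.086] [0.0, -0.0, -0.056]
[0.828, 0.024, 0.086] [0.0, -0.0, -0.056]
[0.826, 0.06, 0.086] [0.0, -0.0, -0.056]
[0.822, 0.096, 0.085] [0.0, -0.0, -0.056]
[0.817, 0.132, 0.085] [0.0, -0.0, -0.056]
[0.811, 0.168, 0.085] [0.0, -0.0, -0.056]
[0.803, 0.203, 0.084] [0.0, -0.0, -0.056]
[0.793, 0.238, 0.084] [0.0, -0.0, -0.056]
[0.782, 0.273, 0.084] [0.0, -0.0, -0.056]
```

Emit:
move_arm:
  increments:
    - {"gripper": 1, "offset": [0.827, -0.049, 0.086], "angular": [0, 0, -0.056]}
    - {"gripper": 1, "offset": [0.828, -0.012, 0.086], "angular": [0, 0, -0.056]}
    - {"gripper": 1, "offset": [0.828, 0.024, 0.086], "angular": [0, 0, -0.056]}
    - {"gripper": 1, "offset": [0.826, 0.06, 0.086], "angular": [0, 0, -0.056]}
    - {"gripper": 1, "offset": [0.822, 0.096, 0.085], "angular": [0, 0, -0.056]}

```text
clock: 2.7
eef_pos: [0.5418, -0.0111, 0.3089]
eef_rot: [[0.045, 0.999, -0.0], [0.999, -0.045, -0.0], [-0.0, -0.0, -1.0]]
contact_force: [-0.1, -0.2, 0.2]
opening: 1.002
finger_force: 0.0
```

Emit:
move_arm:
  increments:
    - {"gripper": 1, "offset": [0.817, 0.132, 0.085], "angular": [0, 0, -0.056]}
    - {"gripper": 1, "offset": [0.811, 0.168, 0.085], "angular": [0, 0, -0.056]}
    - {"gripper": 1, "offset": [0.803, 0.203, 0.084], "angular": [0, 0, -0.056]}
    - {"gripper": 1, "offset": [0.793, 0.238, 0.084], "angular": [0, 0, -0.056]}
    - {"gripper": 1, "offset": [0.782, 0.273, 0.084], "angular": [0, 0, -0.056]}

```text
clock: 3.32
eef_pos: [0.5844, 0.1915, 0.2878]
eef_rot: [[-0.174, 0.985, -0.0], [0.985, 0.174, -0.0], [-0.0, -0.0, -1.0]]
contact_force: [0.7, -0.8, -0.1]
opening: 0.995
finger_force: 0.0
```

```bash
python3 - <<'E'
from h import *
brief()
s=r.snapshot("wrist"); np.savez("w2.npz",**s); cv2.imwrite("pics/w2.png",s["color"][...,::-1])
w=cloud(s).reshape(-1,3)
w=w[(np.hypot(w[:,0]-.595,w[:,1]-.203)<.09)]
for lo,hi in((.134,.15),(.092,.101)):
    q=w[(w[:,2]>lo)&(w[:,2]<hi)]
    print(lo,len(q),cv2.minAreaRect((q[:,:2]*1000).astype(np.float32)),np.median(q[:,2]),q[:,:2].mean(0))
E
```

```text
{'clock': 3.325, 'eef_pos': [0.5844, 0.1915, 0.2878], 'eef_rot': [[-0.1738, 0.9848, -0.0004], [0.9848, 0.1738, -0.0003], [-0.0002, -0.0005, -1.0]], 'contact_force': [0.6774, -0.798, -0.0669], 'opening': 0.9955, 'finger_force': 0.0}
0.134 1852 ((596.114501953125, 202.1420135498047), (21.848073959350586, 82.75062561035156), 10.152998924255371) 0.13938695706481666 [0.59549062 0.20402485]
0.092 5350 ((596.1633911132812, 201.69381713867188), (79.78533172607422, 119.40653991699219), 10.555334091186523) 0.095365422916659 [0.59418757 0.20847897]
```

View pics/w2.png

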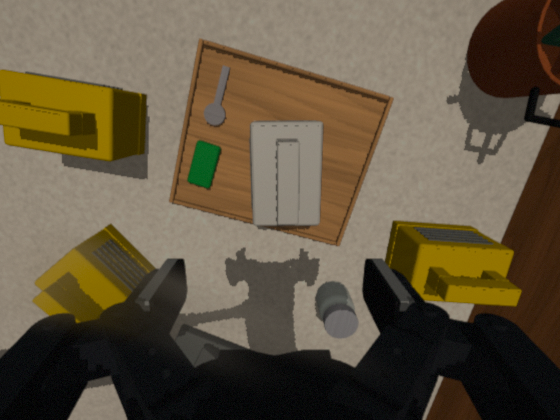

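The wrist view shows the white unit's handle at about (288,182), yaw about 10.3°, with its centre near (0.596, 0.202, 0.1285).

```bash
python3 - <<'E'
from h import *
plan([0.596,0.2022,0.109],toolrot(10.3),10)
E
```

```text
[0.006, 0.025, 0.356] [-0.0, -0.001, -0.0]
[0.006, 0.025, 0.356] [-0.0, -0.001, -0.0]
[0.006, 0.025, 0.356] [-0.0, -0.001, -0.0]
[0.007, 0.025, 0.356] [-0.0, -0.001, -0.0]
[0.007, 0.025, 0.356] [-0.0, -0.001, -0.0]
[0.007, 0.025, 0.356] [-0.0, -0.001, -0.0]
[0.007, 0.025, 0.356] [-0.0, -0.001, -0.0]
[0.007, 0.025, 0.356] [-0.0, -0.001, -0.0]
[0.007, 0.025, 0.356] [-0.0, -0.001, -0.0]
[0.007, 0.025, 0.356] [-0.0, -0.001, -0.0]
```

Emit:
move_arm:
  increments:
    - {"gripper": 1, "offset": [0.012, 0.05, 0.3], "angular": [0, 0, 0]}
    - {"gripper": 1, "offset": [0.012, 0.05, 0.4], "angular": [0, 0, 0]}
    - {"gripper": 1, "offset": [0.012, 0.05, 0.4], "angular": [0, 0, 0]}
    - {"gripper": 1, "offset": [0.012, 0.05, 0.4], "angular": [0, 0, 0]}
    - {"gripper": 1, "offset": [0.018, 0.05, 0.3], "angular": [0, 0, 0]}

```text
clock: 4.0
eef_pos: [0.5956, 0.195, 0.1961]
eef_rot: [[-0.172, 0.985, -0.002], [0.985, 0.172, -0.001], [-0.0, -0.002, -1.0]]
contact_force: [-0.6, -0.6, -0.3]
opening: 0.998
finger_force: 0.0
```

Emit:
move_arm:
  increments:
    - {"gripper": 1, "offset": [0, 0, 0.4], "angular": [0, 0, 0]}
    - {"gripper": 1, "offset": [0, 0, 0.4], "angular": [0, 0, 0]}
    - {"gripper": 1, "offset": [0, 0, 0.4], "angular": [0, 0, 0]}
    - {"gripper": 1, "offset": [0, 0, 0.4], "angular": [0, 0, 0]}
    - {"gripper": 1, "offset": [0, 0, 0], "angular": [0, 0, 0]}

```text
clock: 4.62
eef_pos: [0.5943, 0.1953, 0.1155]
eef_rot: [[-0.173, 0.985, -0.005], [0.985, 0.173, -0.001], [-0.0, -0.005, -1.0]]
contact_force: [-0.4, -0.6, 0.2]
opening: 0.995
finger_force: 0.0
```

```bash
python3 - <<'E'
from h import *
brief()
plan([0.596,0.2022,0.109],toolrot(10.3),1)
E
```

```text
{'clock': 4.625, 'eef_pos': [0.5943, 0.1953, 0.1155], 'eef_rot': [[-0.1726, 0.985, -0.0046], [0.985, 0.1726, -0.0013], [-0.0005, -0.0047, -1.0]], 'contact_force': [-0.3851, -0.617, 0.1987], 'opening': 0.9955, 'finger_force': 0.0}
[0.131, 0.058, 0.129] [-0.006, 0.001, -0.008]
```

Emit:
move_arm:
  increments:
    - {"gripper": 1, "offset": [0.065, 0.03, 0.065], "angular": [-0.006, 0, -0.008]}
    - {"gripper": 1, "offset": [0.065, 0.03, 0.065], "angular": [0, 0, 0]}
    - {"gripper": 1, "offset": [0, 0, 0], "angular": [0, 0, 0]}
    - {"gripper": 1, "offset": [0, 0, 0], "angular": [0, 0, 0]}
    - {"gripper": 1, "offset": [0, 0, 0], "angular": [0, 0, 0]}

```text
clock: 5.25
eef_pos: [0.5981, 0.2027, 0.1121]
eef_rot: [[-0.179, 0.984, 0.005], [0.984, 0.179, 0.001], [0.0, 0.005, -1.0]]
contact_force: [0.4, 0.0, 0.3]
opening: 1.001
finger_force: 0.0
```

```bash
python3 - <<'E'
from h import *
brief()
plan([0.596,0.2022,0.109],toolrot(10.3),1)
E
```

```text
{'clock': 5.25, 'eef_pos': [0.5981, 0.2027, 0.1121], 'eef_rot': [[-0.1787, 0.9839, 0.0052], [0.9839, 0.1787, 0.001], [0.0, 0.0052, -1.0]], 'contact_force': [0.409, 0.0083, 0.2747], 'opening': 1.0008, 'finger_force': 0.0}
[-0.002, -0.044, 0.062] [0.007, -0.0, -0.0]
```

Emit:
move_arm:
  increments:
    - {"gripper": 1, "offset": [0, -0.044, 0.06], "angular": [0.007, 0, 0]}
    - {"gripper": 1, "offset": [0, 0, 0], "angular": [0, 0, 0]}
    - {"gripper": 0, "offset": [0, 0, 0], "angular": [0, 0, 0]}
    - {"gripper": 0, "offset": [0, 0, 0], "angular": [0, 0, 0]}
    - {"gripper": 0, "offset": [0, 0, 0], "angular": [0, 0, 0]}

```text
clock: 5.88
eef_pos: [0.5958, 0.2023, 0.1088]
eef_rot: [[-0.179, 0.984, -0.001], [0.984, 0.179, -0.0], [0.0, -0.001, -1.0]]
contact_force: [-0.2, 1.4, -0.5]
opening: 0.377
finger_force: 0.0
```

Emit:
move_arm:
  increments:
    - {"gripper": 0, "offset": [0, 0, 0], "angular": [0, 0, 0]}
    - {"gripper": 0, "offset": [0, 0, 0], "angular": [0, 0, 0]}
    - {"gripper": 0, "offset": [0, 0, 0], "angular": [0, 0, 0]}
    - {"gripper": 0, "offset": [0, 0, 0], "angular": [0, 0, 0]}
    - {"gripper": 0, "offset": [0, 0, 0], "angular": [0, 0, 0]}

```text
clock: 6.5
eef_pos: [0.5961, 0.2024, 0.109]
eef_rot: [[-0.179, 0.984, -0.0], [0.984, 0.179, 0.0], [0.0, -0.0, -1.0]]
contact_force: [2.0, 0.3, 1.6]
opening: 0.252
finger_force: 60.6
```

Emit:
move_arm:
  increments:
    - {"gripper": 0, "offset": [0, 0, -0.4], "angular": [0, 0, 0]}
    - {"gripper": 0, "offset": [0, 0, -0.8], "angular": [0, 0, 0]}
    - {"gripper": 0, "offset": [0, 0, -1], "angular": [0, 0, 0]}
    - {"gripper": 0, "offset": [0, 0, -1], "angular": [0, 0, 0]}
    - {"gripper": 0, "offset": [0, 0, -0.6], "angular": [0, 0, 0]}

```text
clock: 7.12
eef_pos: [0.596, 0.2024, 0.3024]
eef_rot: [[-0.179, 0.984, 0.002], [0.984, 0.179, 0.001], [0.0, 0.002, -1.0]]
contact_force: [1.1, -0.5, -5.0]
opening: 0.249
finger_force: 59.9
```

```bash
python3 - <<'E'
from h import *
brief()
s=r.snapshot("wrist"); np.savez("w3.npz",**s); cv2.imwrite("pics/w3.png",s["color"][...,::-1])
plan([0.4509,-0.199,0.2488],toolrot(-15.5,27),15)
E
```

```text
{'clock': 7.125, 'eef_pos': [0.596, 0.2024, 0.3024], 'eef_rot': [[-0.1788, 0.9839, 0.0016], [0.9839, 0.1788, 0.0006], [0.0003, 0.0017, -1.0]], 'contact_force': [1.1462, -0.4618, -5.005], 'opening': 0.2489, 'finger_force': 59.9021}
[-0.492, -0.289, 0.075] [-0.039, -0.009, 0.037]
[-0.5, -0.276, 0.07] [-0.039, -0.009, 0.037]
[-0.507, -0.264, 0.065] [-0.039, -0.009, 0.037]
[-0.515, -0.25, 0.061] [-0.039, -0.009, 0.037]
[-0.521, -0.237, 0.057] [-0.039, -0.009, 0.037]
[-0.528, -0.223, 0.054] [-0.039, -0.009, 0.037]
[-0.534, -0.209, 0.051] [-0.039, -0.009, 0.037]
[-0.539, -0.195, 0.049] [-0.039, -0.009, 0.037]
[-0.544, -0.18, 0.047] [-0.039, -0.009, 0.037]
[-0.549, -0.166, 0.046] [-0.039, -0.009, 0.037]
[-0.553, -0.151, 0.045] [-0.039, -0.009, 0.037]
[-0.557, -0.136, 0.045] [-0.039, -0.009, 0.037]
[-0.561, -0.121, 0.045] [-0.039, -0.009, 0.037]
[-0.564, -0.106, 0.046] [-0.039, -0.009, 0.037]
[-0.566, -0.091, 0.047] [-0.039, -0.009, 0.037]
```

View pics/w3.png

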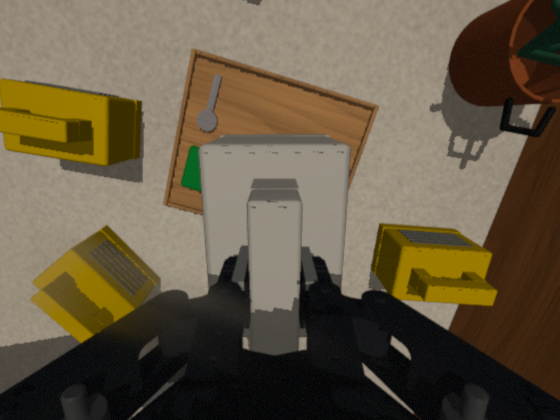

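The unit is held; its body spans about columns 202–350 with the handle end at (275,190). I'll measure its pose in the tool frame, then travel.

```bash
cat > held.py <<'E'
from h import *
def held(s):
    st=r.read_state(); R=np.array(st["eef_rot"]); q=((cloud(s).reshape(-1,3)-st["eef_pos"])@R)
    c=s["color"].reshape(-1,3).astype(int)
    q=q[(np.ptp(c,axis=1)<35)&(c.max(1)>60)]
    b=q[(abs(q[:,2]-.013)<.008)&(abs(q[:,1])<.06)&(q[:,0]>0.02)&(q[:,0]<.09)]
    m=b.mean(0); n=np.linalg.svd(b-m,full_matrices=False)[2][2]; n*=-np.sign(n[2])
    print("top plane z at 0",m[2]+(n[0]*m[0]+n[1]*m[1])/n[2],"normal",np.round(n,4),len(b))
    for lo in(.025,.035,.045):
        t=b[(b[:,0]>lo)&(b[:,0]<lo+.01)]; print("y edges",np.percentile(t[:,1],[.5,99.5]))
    for lo in(-.03,-.015,.02):
        t=b[(b[:,1]>lo)&(b[:,1]<lo+.01)]; print("x end",np.percentile(t[:,0],99.5))
    h=q[(q[:,2]<-.02)&(q[:,2]>-.04)&(abs(q[:,1])<.015)]; print("handle",np.median(h[:,2]),np.percentile(h[:,0],99.5),np.percentile(h[:,1],[1,99]))
E
python3 - <<'E'
from held import *
held(dict(np.load("w3.npz")))
E
```

```text
top plane z at 0 0.017115803050728247 normal [ 0.018   0.0034 -0.9998] 8945
y edges [-0.04069613  0.03718456]
y edges [-0.04102299  0.0369202 ]
y edges [-0.0406163  0.0366991]
x end 0.05876613165418284
x end 0.058781192112704425
x end 0.05839322745858985
handle -0.02613945032117504 0.041205724150136555 [-0.01243795  0.01272735]
```

Emit:
move_arm:
  increments:
    - {"gripper": 0, "offset": [-0.492, -0.289, 0.075], "angular": [-0.039, -0.009, 0.037]}
    - {"gripper": 0, "offset": [-0.5, -0.276, 0.07], "angular": [-0.039, -0.009, 0.037]}
    - {"gripper": 0, "offset": [-0.507, -0.264, 0.065], "angular": [-0.039, -0.009, 0.037]}
    - {"gripper": 0, "offset": [-0.515, -0.25, 0.061], "angular": [-0.039, -0.009, 0.037]}
    - {"gripper": 0, "offset": [-0.521, -0.237, 0.057], "angular": [-0.039, -0.009, 0.037]}

```text
clock: 7.8
eef_pos: [0.5449, 0.0674, 0.2782]
eef_rot: [[-0.031, 0.988, 0.152], [0.999, 0.035, -0.019], [-0.024, 0.151, -0.988]]
contact_force: [1.1, -0.8, -6.2]
opening: 0.248
finger_force: 60.0
```

Emit:
move_arm:
  increments:
    - {"gripper": 0, "offset": [-0.528, -0.223, 0.054], "angular": [-0.039, -0.009, 0.037]}
    - {"gripper": 0, "offset": [-0.534, -0.209, 0.051], "angular": [-0.039, -0.009, 0.037]}
    - {"gripper": 0, "offset": [-0.539, -0.195, 0.049], "angular": [-0.039, -0.009, 0.037]}
    - {"gripper": 0, "offset": [-0.544, -0.18, 0.047], "angular": [-0.039, -0.009, 0.037]}
    - {"gripper": 0, "offset": [-0.549, -0.166, 0.046], "angular": [-0.039, -0.009, 0.037]}

```text
clock: 8.43
eef_pos: [0.4959, -0.0661, 0.2591]
eef_rot: [[0.118, 0.947, 0.298], [0.993, -0.105, -0.059], [-0.025, 0.303, -0.953]]
contact_force: [-0.1, -0.2, -5.5]
opening: 0.248
finger_force: 60.0
```

Emit:
move_arm:
  increments:
    - {"gripper": 0, "offset": [-0.553, -0.151, 0.045], "angular": [-0.039, -0.009, 0.037]}
    - {"gripper": 0, "offset": [-0.557, -0.136, 0.045], "angular": [-0.039, -0.009, 0.037]}
    - {"gripper": 0, "offset": [-0.561, -0.121, 0.045], "angular": [-0.039, -0.009, 0.037]}
    - {"gripper": 0, "offset": [-0.564, -0.106, 0.046], "angular": [-0.039, -0.009, 0.037]}
    - {"gripper": 0, "offset": [-0.566, -0.091, 0.047], "angular": [-0.039, -0.009, 0.037]}

```text
clock: 9.05
eef_pos: [0.4476, -0.1994, 0.2399]
eef_rot: [[0.262, 0.864, 0.431], [0.965, -0.234, -0.118], [-0.001, 0.447, -0.895]]
contact_force: [-0.0, 0.5, -5.0]
opening: 0.251
finger_force: 60.1
```

Emit:
move_arm:
  increments:
    - {"gripper": 0, "offset": [0, 0, 0], "angular": [0, 0, 0]}
    - {"gripper": 0, "offset": [0, 0, 0], "angular": [0, 0, 0]}
    - {"gripper": 0, "offset": [0, 0, 0], "angular": [0, 0, 0]}
    - {"gripper": 0, "offset": [0, 0, 0], "angular": [0, 0, 0]}
    - {"gripper": 0, "offset": [0, 0, 0], "angular": [0, 0, 0]}

```text
clock: 9.68
eef_pos: [0.4503, -0.1994, 0.2425]
eef_rot: [[0.261, 0.862, 0.434], [0.965, -0.232, -0.119], [-0.002, 0.45, -0.893]]
contact_force: [-0.3, -0.7, -5.3]
opening: 0.246
finger_force: 60.1
```

```bash
python3 - <<'E'
from held import *
s=r.snapshot("wrist"); np.savez("w4.npz",**s)
brief(); held(s)
plan([0.4684,-0.2039,0.2131],toolrot(-15.5,27),1)
E
```

```text
{'clock': 9.725, 'eef_pos': [0.4502, -0.1995, 0.2425], 'eef_rot': [[0.2609, 0.8623, 0.434], [0.9654, -0.2319, -0.1196], [-0.0025, 0.4501, -0.8929]], 'contact_force': [-0.1188, -0.0216, -5.1882], 'opening': 0.2474, 'finger_force': 60.1359}
top plane z at 0 0.01268330953211541 normal [ 0.0305  0.0014 -0.9995] 9051
y edges [-0.03931193  0.0394648 ]
y edges [-0.03909711  0.03924543]
y edges [-0.03888647  0.03902982]
x end 0.05896890062713371
x end 0.0589897839669097
x end 0.05900363937784921
handle -0.030401833254890473 0.04150255525663962 [-0.01343323  0.01296937]
[0.011, 0.069, 0.693] [-0.005, -0.001, 0.009]
```

```bash
cat > target.py <<'E'
from h import *
def deckframe(yaw=-15.5,tilt=27.):
    R=toolrot(yaw,tilt); return np.c_[R[:,1],R[:,0],-R[:,2]]
HOME=np.array([0.5398,-0.2237,0.0677])
def tcp_for(d,x=0,y=0,nx=0.0305,o=(-.0033,0,.1027)):
    D=deckframe(); Ru=D  # desired unit axes
    zt=np.array([nx,0,-1.]);zt/=np.linalg.norm(zt); xt=np.array([0,1.,0]); U=np.c_[xt,np.cross(zt,xt),zt]  # unit axes in tool
    R=Ru@U.T; p=HOME+D@[x,y,d]-R@np.array(o); return p,R
def unit_now(nx=0.0305,o=(-.0033,0,.1027)):
    st=r.read_state(); D=deckframe(); R=np.array(st["eef_rot"])
    zt=np.array([nx,0,-1.]);zt/=np.linalg.norm(zt)
    print("unit in deck mm",np.round(D.T@(st["eef_pos"]+R@np.array(o)-HOME)*1000,2),"z axis",np.round(D.T@R@zt,4),"F deck",np.round(D.T@np.array(st["contact_force"]),1),"clock",round(st["clock"],2))
E
python3 - <<'E'
from target import *
w=cloud(dict(np.load("w2.npz"))).reshape(-1,3)
b=w[(abs(w[:,2]-.0955)<.006)&(np.hypot(w[:,0]-.595,w[:,1]-.203)<.07)]
n=np.linalg.svd(b-b.mean(0),full_matrices=False)[2][2]; n*=np.sign(n[2]); print("w2 normal in tool",toolrot(10.3).T@n)
s=dict(np.load("w4.npz")); w=cloud(s).reshape(-1,3); c=s["color"].reshape(-1,3).max(1)
D=deckframe(); L=(w-HOME)@D
k=(abs(L[:,2])<.08)&(abs(L[:,0])<.1)&(abs(L[:,1])<.12); print("dock pts",k.sum(), np.nanpercentile(L[k],[0,50,100],axis=0).round(3).tolist())
unit_now(); p,R=tcp_for(.03); plan(p,R,5)
E
```

```text
w2 normal in tool [ 1.76029476e-03 -8.24142357e-04 -9.99998111e-01]
dock pts 9858 [[-0.1, -0.12, -0.064], [-0.034, 0.08, -0.004], [0.06, 0.12, 0.003]]
unit in deck mm [-3.75 -3.81 95.15] z axis [0.0041 0.0298 0.9995] F deck [-2.5 -0.1 -4.6] clock 9.72
[0.003, 0.014, 0.26] [-0.001, 0.008, 0.002]
[0.001, 0.014, 0.26] [-0.001, 0.008, 0.002]
[-0.0, 0.014, 0.26] [-0.001, 0.008, 0.002]
[-0.002, 0.014, 0.26] [-0.001, 0.008, 0.002]
[-0.003, 0.014, 0.26] [-0.001, 0.008, 0.002]
```

Emit:
move_arm:
  increments:
    - {"gripper": 0, "offset": [0.003, 0.014, 0.26], "angular": [-0.001, 0.008, 0.002]}
    - {"gripper": 0, "offset": [0.001, 0.014, 0.26], "angular": [-0.001, 0.008, 0.002]}
    - {"gripper": 0, "offset": [0, 0.014, 0.26], "angular": [-0.001, 0.008, 0.002]}
    - {"gripper": 0, "offset": [-0.002, 0.014, 0.26], "angular": [-0.001, 0.008, 0.002]}
    - {"gripper": 0, "offset": [-0.003, 0.014, 0.26], "angular": [-0.001, 0.008, 0.002]}

```text
clock: 10.35
eef_pos: [0.4818, -0.2079, 0.1848]
eef_rot: [[0.255, 0.858, 0.445], [0.967, -0.24, -0.09], [0.03, 0.453, -0.891]]
contact_force: [0.1, -0.2, -5.2]
opening: 0.249
finger_force: 60.1
```

Emit:
move_arm:
  increments:
    - {"gripper": 0, "offset": [0, 0, 0], "angular": [0, 0, 0]}
    - {"gripper": 0, "offset": [0, 0, 0], "angular": [0, 0, 0]}
    - {"gripper": 0, "offset": [0, 0, 0], "angular": [0, 0, 0]}
    - {"gripper": 0, "offset": [0, 0, 0], "angular": [0, 0, 0]}
    - {"gripper": 0, "offset": [0, 0, 0], "angular": [0, 0, 0]}

```text
clock: 10.98
eef_pos: [0.4816, -0.2078, 0.1864]
eef_rot: [[0.255, 0.858, 0.446], [0.967, -0.24, -0.091], [0.029, 0.454, -0.89]]
contact_force: [-0.2, -0.1, -4.9]
opening: 0.248
finger_force: 60.1
```

```bash
python3 - <<'E'
from target import *
from held import held
s=r.snapshot("wrist"); brief(); held(s)
unit_now(); p,R=tcp_for(.03); plan(p,R,1)
s=r.snapshot("side"); cv2.imwrite("pics/s2.png",cv2.resize(s["color"][130:260,260:420,::-1],None,fx=4,fy=4))
E
```

```text
{'clock': 11.025, 'eef_pos': [0.4816, -0.2078, 0.1864], 'eef_rot': [[0.2547, 0.8581, 0.4459], [0.9666, -0.2396, -0.0909], [0.0289, 0.4542, -0.8905]], 'contact_force': [-0.4784, 0.1329, -5.5103], 'opening': 0.2502, 'finger_force': 60.1219}
top plane z at 0 0.01251875992882133 normal [ 0.033   0.0016 -0.9995] 9049
y edges [-0.03924027  0.03946962]
y edges [-0.03913884  0.03918335]
y edges [-0.03868139  0.03909909]
x end 0.0588116411392924
x end 0.058847146053199566
x end 0.05885320224765043
handle -0.030472218823167786 0.041371950845330005 [-0.01347018  0.01348102]
unit in deck mm [ 0.11 -0.29 30.37] z axis [-2.0e-04 -1.1e-03  1.0e+00] F deck [-2.9  0.  -4.7] clock 11.03
[0.008, -0.002, 0.008] [0.0, -0.001, -0.002]
```

View pics/s2.png

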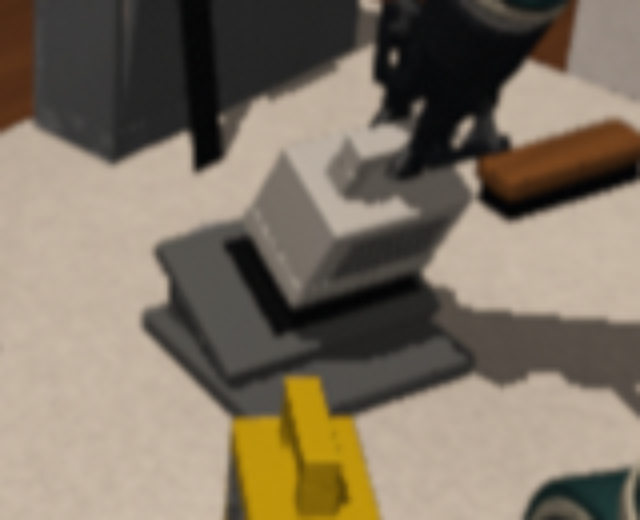

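The side view shows the unit hovering parallel over the plate with its grille to the low edge. I'll descend slowly, watching the force.

Emit:
move_arm:
  increments:
    - {"gripper": 0, "offset": [0.008, 0, 0.06], "angular": [0, 0, 0]}
    - {"gripper": 0, "offset": [0, 0, 0.06], "angular": [0, 0, 0]}
    - {"gripper": 0, "offset": [0, 0, 0.06], "angular": [0, 0, 0]}
    - {"gripper": 0, "offset": [0, 0, 0.06], "angular": [0, 0, 0]}
    - {"gripper": 0, "offset": [0, 0, 0.03], "angular": [0, 0, 0]}

```text
clock: 11.7
eef_pos: [0.4876, -0.2085, 0.1736]
eef_rot: [[0.255, 0.859, 0.445], [0.967, -0.24, -0.09], [0.029, 0.453, -0.891]]
contact_force: [-0.1, -0.4, -4.9]
opening: 0.25
finger_force: 60.1
```

```bash
python3 -c "
from target import *
unit_now(); p,R=tcp_for(.012); plan(p,R,1)"
```

```text
unit in deck mm [-0.46  0.65 16.25] z axis [ 9.0e-04 -1.4e-03  1.0e+00] F deck [-2.2 -0.4 -4.4] clock 11.7
[-0.013, 0.007, 0.085] [-0.001, -0.002, -0.002]
```

Emit:
move_arm:
  increments:
    - {"gripper": 0, "offset": [-0.01, 0.007, 0.02], "angular": [0, 0, 0]}
    - {"gripper": 0, "offset": [0, 0, 0.02], "angular": [0, 0, 0]}
    - {"gripper": 0, "offset": [0, 0, 0.02], "angular": [0, 0, 0]}
    - {"gripper": 0, "offset": [0, 0, 0.02], "angular": [0, 0, 0]}
    - {"gripper": 0, "offset": [0, 0, 0], "angular": [0, 0, 0]}

```text
clock: 12.32
eef_pos: [0.4896, -0.2096, 0.1705]
eef_rot: [[0.255, 0.858, 0.446], [0.967, -0.24, -0.091], [0.029, 0.454, -0.891]]
contact_force: [-0.5, -1.6, -6.6]
opening: 0.249
finger_force: 60.2
```

```bash
python3 -c "
from target import *
unit_now(); p,R=tcp_for(.008); plan(p,R,1)"
```

```text
unit in deck mm [ 0.23  0.08 12.53] z axis [ 3.0e-04 -1.1e-03  1.0e+00] F deck [-3.  -1.7 -5.8] clock 12.32
[-0.002, -0.005, 0.091] [-0.0, -0.001, -0.002]
```

Emit:
move_arm:
  increments:
    - {"gripper": 0, "offset": [0, -0.003, 0.02], "angular": [0, 0, 0]}
    - {"gripper": 0, "offset": [0, 0, 0.02], "angular": [0, 0, 0]}
    - {"gripper": 0, "offset": [0, 0, 0.02], "angular": [0, 0, 0]}
    - {"gripper": 0, "offset": [0, 0, 0.02], "angular": [0, 0, 0]}
    - {"gripper": 0, "offset": [0, 0, 0], "angular": [0, 0, 0]}

```text
clock: 12.95
eef_pos: [0.4913, -0.2099, 0.1669]
eef_rot: [[0.255, 0.858, 0.445], [0.967, -0.24, -0.091], [0.029, 0.454, -0.891]]
contact_force: [1.4, -2.4, -4.6]
opening: 0.249
finger_force: 60.2
```

```bash
python3 -c "
from target import *
unit_now(); p,R=tcp_for(.003); plan(p,R,1)"
```

```text
unit in deck mm [0.03 0.26 8.5 ] z axis [ 4.0e-04 -1.1e-03  1.0e+00] F deck [-0.3 -1.9 -5. ] clock 12.95
[-0.006, -0.001, 0.11] [-0.0, -0.001, -0.002]
```

Emit:
move_arm:
  increments:
    - {"gripper": 0, "offset": [-0.012, 0.006, 0.02], "angular": [0, 0, 0]}
    - {"gripper": 0, "offset": [0, 0, 0.02], "angular": [0, 0, 0]}
    - {"gripper": 0, "offset": [0, 0, 0.02], "angular": [0, 0, 0]}
    - {"gripper": 0, "offset": [0, 0, 0.02], "angular": [0, 0, 0]}
    - {"gripper": 0, "offset": [0, 0, 0], "angular": [0, 0, 0]}

```text
clock: 13.58
eef_pos: [0.4931, -0.2108, 0.1633]
eef_rot: [[0.255, 0.858, 0.445], [0.967, -0.24, -0.09], [0.029, 0.453, -0.891]]
contact_force: [-0.6, -1.8, -5.6]
opening: 0.248
finger_force: 60.2
```

```bash
python3 -c "
from target import *
unit_now(); p,R=tcp_for(.000); plan(p,R,1)"
```

```text
unit in deck mm [ 0.13 -0.08  4.43] z axis [ 7.0e-04 -1.4e-03  1.0e+00] F deck [-2.6 -1.9 -5. ] clock 13.57
[0.002, -0.004, 0.089] [-0.001, -0.002, -0.002]
```

Emit:
move_arm:
  increments:
    - {"gripper": 0, "offset": [-0.006, 0, 0.02], "angular": [0, 0, 0]}
    - {"gripper": 0, "offset": [0, 0, 0.02], "angular": [0, 0, 0]}
    - {"gripper": 0, "offset": [0, 0, 0.02], "angular": [0, 0, 0]}
    - {"gripper": 0, "offset": [0, 0, 0.01], "angular": [0, 0, 0]}
    - {"gripper": 0, "offset": [0, 0, 0], "angular": [0, 0, 0]}

```text
clock: 14.2
eef_pos: [0.4945, -0.2108, 0.1614]
eef_rot: [[0.254, 0.858, 0.445], [0.967, -0.24, -0.089], [0.03, 0.453, -0.891]]
contact_force: [-9.2, 5.4, 5.7]
opening: 0.245
finger_force: 62.2
```

```bash
python3 -c "
from target import *
unit_now(); p,R=tcp_for(.000); plan(p,R,1)"
```

```text
unit in deck mm [0.55 0.4  2.1 ] z axis [ 7.0e-04 -2.5e-03  1.0e+00] F deck [-6.6  2.7  9.8] clock 14.2
[-0.004, -0.012, 0.042] [-0.001, -0.003, -0.002]
```

Emit:
move_arm:
  increments:
    - {"gripper": 0, "offset": [0, -0.01, 0.01], "angular": [0, 0, 0]}
    - {"gripper": 0, "offset": [0, 0, 0.01], "angular": [0, 0, 0]}
    - {"gripper": 0, "offset": [0, 0, 0.01], "angular": [0, 0, 0]}
    - {"gripper": 0, "offset": [0, 0, 0], "angular": [0, 0, 0]}
    - {"gripper": 0, "offset": [0, 0, 0], "angular": [0, 0, 0]}

```text
clock: 14.82
eef_pos: [0.4949, -0.2103, 0.1611]
eef_rot: [[0.253, 0.858, 0.446], [0.967, -0.239, -0.088], [0.031, 0.454, -0.891]]
contact_force: [-16.3, 11.8, 15.3]
opening: 0.249
finger_force: 64.0
```

```bash
python3 -c "
from target import *
from held import held
unit_now(); held(r.snapshot('wrist')); print(r.read_state()['ft_torque'])"
```

```text
unit in deck mm [0.58 1.07 1.7 ] z axis [ 4.0e-04 -3.5e-03  1.0e+00] F deck [-9.9  7.  22.2] clock 14.82
top plane z at 0 0.012652435198160533 normal [ 0.0416  0.0029 -0.9991] 8870
y edges [-0.03960157  0.03944751]
y edges [-0.03915413  0.03918045]
y edges [-0.03908326  0.03908405]
x end 0.05831811409934209
x end 0.058354974331430345
x end 0.05830441249248334
handle -0.030370101245759278 0.041449019632581005 [-0.01348697  0.01344126]
[0.90727397 1.8145663  0.17861069]
```

```bash
cat > seat.py <<'E'
from target import *
def fit(b):
    for _ in range(4):
        m=b.mean(0); n=np.linalg.svd(b-m,full_matrices=False)[2][2]; n*=np.sign(n[2]); b=b[abs((b-m)@n)<.0015]
    return m,n,len(b)
def seat(s,n=""):
    D=deckframe(); w=cloud(s).reshape(-1,3); L=(w-HOME)@D; c=s["color"].reshape(-1,3).astype(int)
    white=(np.ptp(c,axis=1)<35)&(c.max(1)>110)
    t=L[(abs(L[:,2]-.09)<.007)&(abs(L[:,0])<.045)&(abs(L[:,1])<.065)&white]
    d=L[(abs(L[:,2]+.004)<.004)&(abs(L[:,0])<.056)&(L[:,1]>.072)&(L[:,1]<.108)]
    for nm,b in(("top",t),("deck",d)):
        if len(b)<20: print(n,nm,len(b)); continue
        m,k,N=fit(b); z0=m[2]+(k[0]*m[0]+k[1]*m[1])/k[2]; print(n,nm,"z at 0",round(z0,4),"normal",np.round(k,4),N,"x pct",np.percentile(b[:,0],[1,99]).round(4),"ymax",np.percentile(b[:,1],99).round(4))
E
python3 - <<'E'
from seat import *
for n in("wrist","side","top"): seat(r.snapshot(n),n)
E
```

```text
wrist top z at 0 0.091 normal [ 0.0035 -0.0127  0.9999] 10832 x pct [-0.0376  0.0396] ymax 0.0593
wrist deck z at 0 -0.0035 normal [-1.0e-04  2.1e-03  1.0e+00] 6529 x pct [-0.055   0.0549] ymax 0.1077
side top z at 0 0.0911 normal [0.0013 0.006  1.    ] 168 x pct [-0.0382  0.0422] ymax 0.0642
side deck z at 0 -0.0023 normal [-0.0016  0.016   0.9999] 187 x pct [-0.0545  0.0543] ymax 0.1078
top top z at 0 0.0917 normal [ 0.0079 -0.0072  0.9999] 164 x pct [-0.0377  0.0401] ymax 0.061
top deck z at 0 -0.0054 normal [ 0.0039 -0.024   0.9997] 130 x pct [-0.0541  0.0545] ymax 0.1078
```

Emit:
move_arm:
  increments:
    - {"gripper": 0, "offset": [0.01, -0.005, 0], "angular": [0, -0.006, 0]}
    - {"gripper": 0, "offset": [0.01, -0.005, 0], "angular": [0, -0.006, 0]}
    - {"gripper": 0, "offset": [0.01, 0, 0], "angular": [0, -0.006, 0]}
    - {"gripper": 0, "offset": [0, 0, 0], "angular": [0, 0, 0]}
    - {"gripper": 0, "offset": [0, 0, 0], "angular": [0, 0, 0]}

```text
clock: 15.65
eef_pos: [0.4952, -0.2093, 0.1605]
eef_rot: [[0.26, 0.858, 0.443], [0.965, -0.239, -0.103], [0.017, 0.454, -0.891]]
contact_force: [-8.6, 8.0, 9.2]
opening: 0.249
finger_force: 62.7
```

```bash
python3 - <<'E'
from seat import *
unit_now();seat(r.snapshot("wrist"));print(r.read_state()['ft_torque'])
E
```

```text
unit in deck mm [0.45 0.54 1.18] z axis [-5.000e-04  1.170e-02  9.999e-01] F deck [-5.1  5.4 13. ] clock 15.65
 top z at 0 0.0904 normal [ 0.0019 -0.0018  1.    ] 10850 x pct [-0.0379  0.0393] ymax 0.0602
 deck z at 0 -0.0037 normal [5.e-04 7.e-04 1.e+00] 6591 x pct [-0.0548  0.0549] ymax 0.1075
[0.69367839 1.29421337 0.07885358]
```

Seated and flat: the unit's top is 94.1 mm above the deck face and tilted about 2 mrad. I'll release it and back off.

Emit:
move_arm:
  increments:
    - {"gripper": 1, "offset": [0, 0, 0], "angular": [0, 0, 0]}
    - {"gripper": 1, "offset": [0, 0, 0], "angular": [0, 0, 0]}
    - {"gripper": 1, "offset": [0, 0, 0], "angular": [0, 0, 0]}
    - {"gripper": 1, "offset": [0, 0, 0], "angular": [0, 0, 0]}
    - {"gripper": 1, "offset": [0, 0, 0], "angular": [0, 0, 0]}

```text
clock: 16.32
eef_pos: [0.4948, -0.21, 0.1585]
eef_rot: [[0.261, 0.858, 0.442], [0.965, -0.24, -0.104], [0.017, 0.454, -0.891]]
contact_force: [-0.4, 0.1, 0.6]
opening: 1.003
finger_force: 0.0
```

Emit:
move_arm:
  increments:
    - {"gripper": 1, "offset": [0, 0, -0.2], "angular": [0, 0, 0]}
    - {"gripper": 1, "offset": [0, 0, -0.4], "angular": [0, 0, 0]}
    - {"gripper": 1, "offset": [0, 0, -0.6], "angular": [0, 0, 0]}
    - {"gripper": 1, "offset": [0, 0, -0.6], "angular": [0, 0, 0]}
    - {"gripper": 1, "offset": [0, 0, -0.4], "angular": [0, 0, 0]}

```text
clock: 16.95
eef_pos: [0.446, -0.1986, 0.259]
eef_rot: [[0.261, 0.857, 0.444], [0.965, -0.239, -0.106], [0.016, 0.456, -0.89]]
contact_force: [-0.3, -0.5, 0.2]
opening: 1.002
finger_force: 0.0
```

Emit:
move_arm:
  increments:
    - {"gripper": 1, "offset": [0, 0, -0.4], "angular": [0, 0, 0]}
    - {"gripper": 1, "offset": [0, 0, -0.4], "angular": [0, 0, 0]}
    - {"gripper": 1, "offset": [0, 0, 0], "angular": [0, 0, 0]}
    - {"gripper": 1, "offset": [0, 0, 0], "angular": [0, 0, 0]}
    - {"gripper": 1, "offset": [0, 0, 0], "angular": [0, 0, 0]}

```text
clock: 17.58
eef_pos: [0.4282, -0.194, 0.291]
eef_rot: [[0.261, 0.859, 0.44], [0.965, -0.24, -0.103], [0.017, 0.452, -0.892]]
contact_force: [-0.5, 0.2, -0.1]
opening: 0.997
finger_force: 0.0
```

```bash
python3 - <<'E'
from seat import *
s=r.snapshot("wrist");seat(s);brief(); cv2.imwrite("pics/w9.png",s["color"][...,::-1])
E
```

```text
top z at 0 0.0902 normal [-1.e-04  4.e-04  1.e+00] 4904 x pct [-0.0387  0.0383] ymax 0.0602
 deck z at 0 -0.0037 normal [3.e-04 1.e-03 1.e+00] 2472 x pct [-0.055   0.0548] ymax 0.1072
{'clock': 17.625, 'eef_pos': [0.4283, -0.194, 0.291], 'eef_rot': [[0.2609, 0.8591, 0.4404], [0.9652, -0.2402, -0.1032], [0.0171, 0.452, -0.8919]], 'contact_force': [0.239, -0.495, -0.3766], 'opening': 1.0, 'finger_force': 0.0}
```

View pics/w9.png

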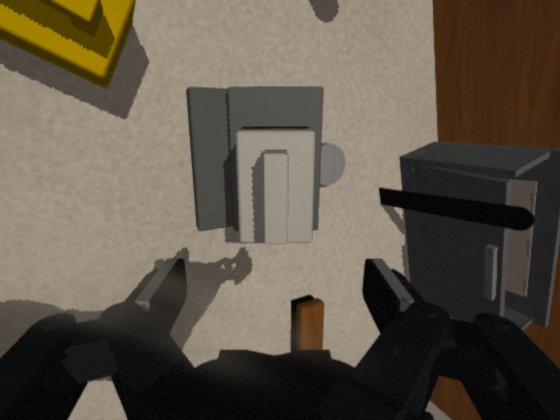

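The unit at about (277,185) sits square and flat on the plate, with the gripper clear.

```bash
python3 -c "
from bench import r
print(r.hand_in())"
```

```text
the job is handed in; nothing more can be done
None
```

The dehumidifier is on both dock pegs, measured flat and fully home with its grille to the low edge, and let go; I handed the job in at about 18 s, and no verdict came back.

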